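Catch a drive kit from the gated chute in the hung bin

TASK

Lift the red catch bin by its black handle up and off its hanger, hold it under the mouth of the blue chute, and raise it so that its rim pushes the gate's two orange feet up and the motor, pulley and encoder wheel slide down into it. Keep it there until all three parts are in the bin, then lower it clear so the gate falls shut, and set the bin, parts inside, upright and square on the middle of the green mat. Do not let any part fall beside the bin, and leave the other things lying about where they are.

Things in the scene. Friction and masses are not known exactly. Their poses are not given: they have to be found in the camera images.
- bin: red open-topped catch bin, outer 145 (x) x 140 (y) x 80 mm high, walls 5 mm, loose, 0.2 to 0.4 kg empty. Origin: centre of its underside, z up. Handle on its front (-x), hanging lip along its back (+x) rim
- handle (a point): centre of the bin's black bar handle, at (-119.5, 0, 70) mm in the bin frame. Bar 14 mm thick (x), 70 mm long (y), 28 mm tall (z 56 to 84). Two 6 mm side arms at y=+-32 join it to the bin, leaving a gap of 40 (x) x 58 (y) mm between bar and front wall for one finger. Pinch the bar across x from above
- lip (a point): in the slot of the bin's hanging lip, at (80.5, 0, 76) mm in the bin frame. A flange 120 mm wide, 4 mm thick, level with the rim, runs back from x=72.5 to 92.5; a 4 mm skirt goes down from its far edge to z=67. The 16 mm slot between back wall and skirt straddles the hanger plate
- hanger: fixed grey upright plate, 12 mm thick (x 0 to 12), 100 mm wide, top edge z=156 mm, foot 120 x 120 x 10 mm. Origin: on the table under the plate's front face, z up. The bin hangs on its -x side, lip over the top edge, bin origin near (-76.5, 0, 80) mm in this frame, axes parallel. Lift it at least 25 mm straight up, then draw away along -x
- chute: fixed blue and steel chute. Origin: on the table under the gate, z up, +x uphill; parts slide out towards -x. Floor slopes 28 degrees, 82 mm clear width, 235 mm long, side walls 45 mm, top end near x=215, z=375 mm. Legs and a 12 mm foot plate stand at x=100 to 215; below the mouth it is open. Aluminium gate guides (y=+-50) reach z=350
- mouth (a point): middle of the lower edge of the chute floor, at (6, 0, 225) mm in the chute frame; the floor is 5 mm thick
- catch (a point): fixed point on the table at (-43, 0, 0) mm in the chute frame: a good place for the bin's origin to be above while catching, with bin axes parallel to the chute's
- gate_feet (a point): fixed point at (0, 0, 130) mm in the chute frame, midway between the undersides of the two orange gate feet when shut. Each foot is a flat pad, x -12 to 22, |y| 52 to 88, 8 mm thick, underside z=130 mm; they lie over the bin's two side walls when the bin is centred on y=0
- gate (a joint): lift of the yellow gate with its orange feet in m: 0 shut, 0.065 top stop. It slides straight up, weighs 0.12 kg and falls shut by itself. The parts pass when it is lifted 0.050 or more.
- motor: copper-coloured motor can with black square end block, 64 mm long (x), 36 mm diameter and square, 0.08 to 0.15 kg; origin at its centre; starts first in the chute against the gate, long axis down the slope
- pulley: white nylon pulley disc, 60 mm diameter, 28 mm thick, axis z; origin at its centre; second in the chute, lying flat on its floor
- encoder: dark green encoder wheel, disc of 70 mm diameter, 18 mm thick, axis z; origin at its centre; third in the chute, lying flat on its floor
- mat: fixed green mat 190 x 190 x 4 mm with a white square outline; its middle is the point mat_center; axes parallel to the mat's sides, z up
- mat_center (a point): middle of the green mat's top, 4 mm above the table
- clamp: fixed red steel cam lock clamp gripping a small aluminium fixture, 70 x 100 mm, 62 mm high; origin under its centre
- enclosure: clear polycarbonate enclosure half, open-topped, 110 x 150 x 40 mm, loose; origin under its centre. Leave it alone
- wrench: steel wrench lying on the table, about 180 mm long, loose. Leave it alone
- jar: amber jar, 70 mm diameter, 100 mm high, loose; origin under its centre. Leave it alone
- battery: black battery pack 140 x 70 x 45 mm, loose; origin under its centre. Leave it alone
- spool: orange spool ring 90 mm diameter, 50 mm high, loose; origin under its centre. Leave it alone
Mind the look-alikes: they are no part of the job. What is meant by the pulley is not turquoise, and is the larger of those in its own colour.

How it is judged (in metres and radians):
On the way, in this order (a step that is already met when the one before it is completed fails the run):
1. the bin is held clear of its hanger (contact force between the fingers and bin above 1 N and height (world z) of bin above 0.03 m and horizontal distance between bin and hanger above 0.105 m and contact force between bin and hanger below 0.2 N), for 0.1 s.
2. the held bin's rim lifts the gate by more than 30 mm (contact force between the fingers and bin above 1 N and height (world z) of bin above 0.03 m and value of joint gate above 0.03 m and contact force between bin and chute above 0.2 N), for 0.05 s.
3. all three parts lie in the bin while it is held up clear of the table (contact force between the fingers and bin above 1 N and height (world z) of bin above 0.03 m and x of motor in the frame of bin between -0.069 and 0.069 m and y of motor in the frame of bin between -0.067 and 0.067 m and z of motor in the frame of bin between 0.003 and 0.085 m and x of pulley in the frame of bin between -0.069 and 0.069 m and y of pulley in the frame of bin between -0.067 and 0.067 m and z of pulley in the frame of bin between 0.003 and 0.085 m and x of encoder in the frame of bin between -0.069 and 0.069 m and y of encoder in the frame of bin between -0.067 and 0.067 m and z of encoder in the frame of bin between 0.003 and 0.085 m), for 0.2 s.
At the end, for the whole second after the job is handed in: motor, pulley and encoder wheel are all inside the bin and at rest; the bin stands released and upright (within 0.06 rad) flat on the green mat, its centre within 30 mm of the mat's middle and its sides within 0.2 rad of the mat's; the gate has fallen shut (below 5 mm) (x of motor in the frame of bin between -0.069 and 0.069 m and y of motor in the frame of bin between -0.067 and 0.067 m and z of motor in the frame of bin between 0.003 and 0.085 m and x of pulley in the frame of bin between -0.069 and 0.069 m and y of pulley in the frame of bin between -0.067 and 0.067 m and z of pulley in the frame of bin between 0.003 and 0.085 m and x of encoder in the frame of bin between -0.069 and 0.069 m and y of encoder in the frame of bin between -0.067 and 0.067 m and z of encoder in the frame of bin between 0.003 and 0.085 m and horizontal distance between bin and mat_center below 0.03 m and angle between the x axis of bin and the x axis of mat, either way round below 0.2 rad and angle between bin's own z axis and vertical below 0.06 rad and height (world z) of bin between 0 and 0.01 m and linear speed of bin below 0.02 m/s and value of joint gate below 0.005 m and linear speed of each of motor, pulley, encoder below 0.03 m/s); the robot touches nothing.
It fails at once if a part falls beside the bin: below 80 mm height and not inside the bin ((height (world z) of motor below 0.08 m and not (x of motor in the frame of bin between -0.069 and 0.069 m and y of motor in the frame of bin between -0.067 and 0.067 m and z of motor in the frame of bin between 0.003 and 0.085 m)) or (height (world z) of pulley below 0.08 m and not (x of pulley in the frame of bin between -0.069 and 0.069 m and y of pulley in the frame of bin between -0.067 and 0.067 m and z of pulley in the frame of bin between 0.003 and 0.085 m)) or (height (world z) of encoder below 0.08 m and not (x of encoder in the frame of bin between -0.069 and 0.069 m and y of encoder in the frame of bin between -0.067 and 0.067 m and z of encoder in the frame of bin between 0.003 and 0.085 m))).
It fails at once if another thing on the table is moved by more than 20 mm (distance of any of enclosure, wrench, jar, battery, spool from where it was at the start of the episode above 0.02 m).
It also fails if it takes over 59 s, if anything falls off the work surface, if the arm or the gripper's body presses on something with over 40 N, if the wrist force passes 120 N, or if a joint passes its speed limit or range.

ROBOT

A 6-joint arm with a two-finger parallel gripper is mounted at the origin on the work surface. World frame = base frame: x ahead of the robot, y to its left, z up, the work surface at z = 0. Lengths are in mm, angles in rad, forces in N, time in s.
With the tool pointing down it reaches from about 350 to 875 mm from the base axis. Payload 4.2 kg.
Tool frame: the origin (TCP) lies midway between the tips of the shut fingers; the grasp point (between the pads) lies 19 mm behind it (arm.tcp_to_grasp is the distance from the TCP to the grasp point, in mm); z points along the fingers, y is the line along which they close (so a half turn about z gives the same grasp; the last joint's range is limited). The gripper opens to 85 mm and grips with 20 to 120 N. Pads are 22 mm wide; open, the fingers measure 114 mm over their backs; the gripper's body (76 mm by 85 mm) begins 54 mm behind the grasp point. The pads swing forward as they close: fully open they stand 13 mm farther back than shut.
Start: joints at [1.47, 0.385, 0.008, 0, -1.194, -0.259], TCP at [220.021, 584.97, 231.312] pointing down, gripper open.
Joint ranges: [-3.14, 3.14], [-1.21, 2.06], [-1.07, 1.41], [-3.16, 2.05], [-2.99, -0.16], [-3.1, 3.1]. Speed limits (rad/s): [2.79, 2.79, 3.14, 3.14, 3.14, 3.14].

INTERFACE

Orientations are given as a unit quaternion [x, y, z, w].
In Python, from bench import arm, get_image gives the robot as it stands.
- The arm moves only by the tool drive_tool, never from a script. Its argument "deltas" is a list of rows, each a list of 2 entries, a list of its own where there are three numbers: the shift along the tool's x, y, z in cm, then the turn, a rotation vector about the tool's x, y, z in degrees. In form: [[[x, y, z], [ax, ay, az]], ...]. A call has 1 to 12 rows; each row shifts and turns the commanded pose from where the row before left it, along the tool's axes as they then stand; what a row does not reach is not made up. A row lasts 1/10 s, in which the tool goes at most 50 mm and 8.59 degrees, less where a joint would pass 70% of its speed; a pose out of reach is approached as far as the arm can. A call with a gripper value outside its range is refused whole. "claw" is the finger opening in cm, from 0 to 8.54, set as the call begins (left out, the last holds). The fingers move at their own pace and stop on an object; the grip force is fixed at half the most. Time passes only in rows, so rows that do not move let the fingers close. It gives the time, the measured TCP pose, the force, the opening and the grip force at its end, in the units of the state.
- arm.read_state(): the state, without advancing time (a new reading comes with each control period).
- get_image(name): name is "scene" or "top"; returns a dict with "img" (400x640x3 uint8, red, green, blue), "fx", "fy", "cx", "cy" (pixels), "eye" and "orientation" of the camera in the world. Camera axes: x right, y down, z forward; pixel columns grow to the right and rows downward; lengths in mm; the calibration is good to about 2 mm. A picture is of the moment at which its call begins. There is no depth.
- arm.job_done(): hands the job in; it is judged then, once.
The state is a dict: "clock": time; "joints": joint angles; "joint_vel": joint speeds; "joint_efforts": joint torques, N m; "position": TCP position; "ee_rot": TCP orientation; "contact_force": force on the tool from outside, world axes, zero at the start; "wrist_torque": the same for the moment, N m; "gripper_width": finger opening in mm; "grasp_force": force on a finger pad.
Only numpy, scipy, OpenCV 4.12 (cv2) and the standard library are available. Lean on these libraries where they do the work, as an engineer would, in place of code of your own. Each camera call takes 0.05 s, during which the arm holds its last target. There are 200 camera calls.

## Working session

There is one attempt and no reset: what is moved stays moved. The work goes in short steps, Python scripts to look and compute and a tool call to move; the robot and the scene stay as the last step left them, time stands still between calls to the robot, and variables do not carry over. Pictures are saved under pics/ and viewed, at most 13 in all, crops included, and the job is handed in when it is done.

Besides the shell and the picture viewer there is one more tool, called after ">>>" by a JSON object that holds its "method" and its "body". drive_tool: Moves the arm, as the interface text tells. Its arguments: {"type":"object","properties":{"deltas":{"type":"array"},"claw":{"type":"number"}},"required":["deltas"]}

```bash
mkdir -p pics; python3 - <<'E'
from bench import arm,get_image
import cv2,numpy as np
for n in("scene","top"):
    d=get_image(n); cv2.imwrite(f"pics/{n}0.png",cv2.cvtColor(d["img"],cv2.COLOR_RGB2BGR))
    print(n,{k:np.round(v,4).tolist() for k,v in d.items() if k!="img"})
s=arm.read_state();print(s, arm.tcp_to_grasp)
E
```

```text
scene {'fx': 379.6063, 'fy': 379.6063, 'cx': 323.0834, 'cy': 197.7673, 'eye': [1492.6149, -286.6336, 847.8413], 'orientation': [0.7121, 0.5195, -0.283, -0.3781]}
top {'fx': 459.8584, 'fy': 459.8584, 'cx': 318.4188, 'cy': 197.4435, 'eye': [474.2834, 5.1542, 1648.3731], 'orientation': [0.7107, -0.7031, 0.0226, -0.009]}
{'clock': 0.1, 'joints': array([ 1.46958283e+00,  3.85512816e-01,  6.75368583e-03, -4.43936082e-04,
       -1.19402695e+00, -2.58594539e-01]), 'joint_vel': array([-0.00061002, -0.00125047,  0.00349703,  0.00214953, -0.0009758 ,
       -0.00090241]), 'joint_efforts': array([-7.99387944e-04, -3.93318880e+01,  1.88930172e+01,  4.19797942e+00,
       -2.59636545e-03,  6.67228662e-06]), 'position': array([219.85901858, 584.48432033, 230.30620027]), 'ee_rot': array([ 9.83845711e-01, -1.79015597e-01, -1.27472304e-04,  1.00801750e-03]), 'contact_force': array([ 0.87715896,  0.01736932, -0.30915795]), 'wrist_torque': array([-0.03774732, -0.02620904, -0.04914419]), 'grasp_force': 0.0, 'gripper_width': 85.41259763452726} 18.700000000000003
```

View pics/scene0.png

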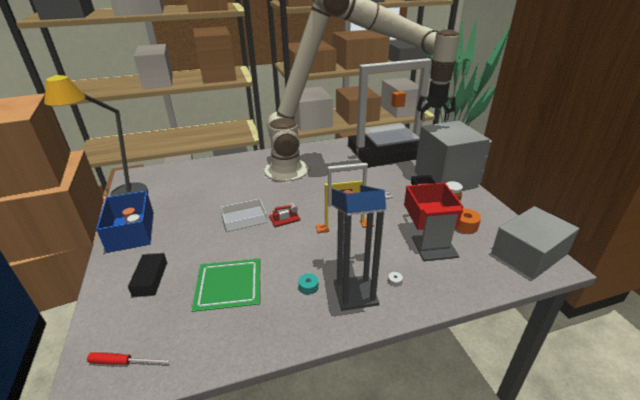

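View pics/top0.png

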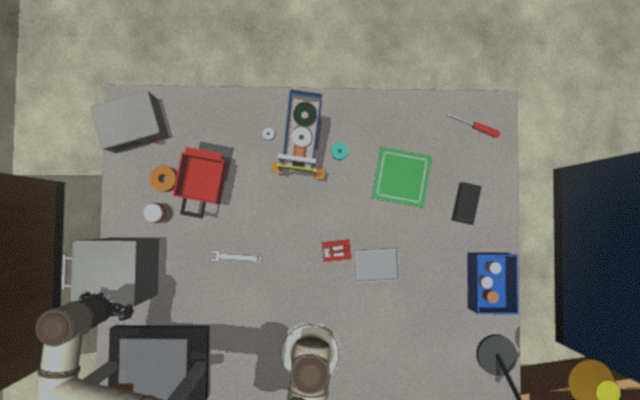

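The scene view shows the red bin on its hanger (~433,205), the chute (~355,240) and the mat (~228,284). In the top view the bin is at ~(200,178) with its handle at ~(192,207), the chute at ~(300,135) with feet at (277,168) and (321,174), and the mat at ~(402,177). I'll zoom in to pick points.

```bash
python3 - <<'E'
import cv2,numpy as np
t=cv2.imread("pics/top0.png");s=cv2.imread("pics/scene0.png")
def c(im,x,y,w,h,k): return cv2.resize(im[y:y+h,x:x+w],None,fx=k,fy=k,interpolation=cv2.INTER_CUBIC)
A=c(t,165,140,80,60,5);A2=c(t,165,180,80,60,5)
a=c(t,165,140,80,80,5)[:300*2][:400]; b=c(t,260,85,80,100,4)
cv=np.zeros((600,800,3),np.uint8)
cv[:400,:400]=c(t,165,140,80,80,5); cv[:400,400:720]=b
cv[400:600,:400]=0
x=c(s,395,170,80,65,3); cv[400:595,:240]=x
x=c(s,310,150,80,65,3); cv[400:595,260:500]=x
x=c(t,365,140,80,60,3); cv[400:580,520:760]=x
cv2.imwrite("pics/crop1.png",cv)
E
```

```text
(no output)
```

View pics/crop1.png

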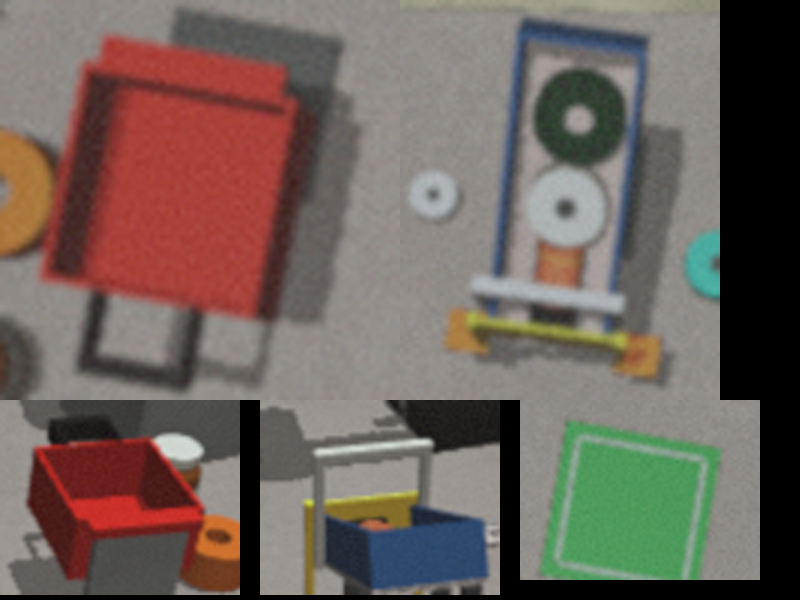

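The crop shows, in top-view pixels, bin rim corners at about (173.4,196), (216.6,203.6), (225,160) and (182,153). The outer edges of the feet are at about (271.5,167.3) and (324.9,174.5). Next I'll triangulate these.

```bash
cat > h.py <<'E'
import cv2,numpy as np
from scipy.spatial.transform import Rotation as R
C={'scene':dict(f=379.6063,c=(323.0834,197.7673),e=[1492.6149,-286.6336,847.8413],q=[0.7121,0.5195,-0.283,-0.3781]),
'top':dict(f=459.8584,c=(318.4188,197.4435),e=[474.2834,5.1542,1648.3731],q=[0.7107,-0.7031,0.0226,-0.009])}
def ray(n,p):
    k=C[n];d=R.from_quat(k['q']).apply([(p[0]-k['c'][0])/k['f'],(p[1]-k['c'][1])/k['f'],1]);return np.array(k['e']),d
def plane(n,p,z):
    e,d=ray(n,p);return e+d*(z-e[2])/d[2]
def proj(n,P):
    k=C[n];v=R.from_quat(k['q']).inv().apply(np.array(P)-k['e']);return v[:2]/v[2]*k['f']+k['c']
def tri(pt,ps):
    (a,u),(b,v)=ray('top',pt),ray('scene',ps)
    s=np.linalg.lstsq(np.c_[u,-v],b-a,rcond=None)[0];A=a+s[0]*u;B=b+s[1]*v
    return ((A+B)/2).round(1),round(np.linalg.norm(A-B),1)
def mask(im,h0,h1,s0=120,v0=60):
    h=cv2.cvtColor(im,cv2.COLOR_BGR2HSV);return cv2.inRange(h,(h0,s0,v0),(h1,255,255))
E
python3 - <<'E'
from h import *
t=cv2.imread("pics/top0.png");s=cv2.imread("pics/scene0.png")
print("front+y",tri((173.4,196),(445,183.3)),"front-y",tri((216.6,203.6),(407.7,186)))
for p in [(173.4,196),(216.6,203.6),(225.3,160),(182,153)]: print(plane('top',p,160).round(1))
print("handle outer z164",[plane('top',p,164).round(1) for p in [(181,215),(203,218)]])
for n,im in(('top',t),('scene',s)):
  for nm,a in(('orange',(8,18,150,120)),('green',(50,70,120,60))):
    m=mask(im,*a);k,l,st,ce=cv2.connectedComponentsWithStats(m)
    for i in range(1,k):
        if st[i,4]>15:
            r=cv2.minAreaRect(np.argwhere(l==i)[:,::-1].astype(np.float32))
            print(n,nm,st[i].tolist(),ce[i].round(1),[np.round(x,1) for x in r])
            if nm=='green' and n=='top': print([plane(n,p,4).round(1)[:2] for p in cv2.boxPoints(r)])
print("feet outer",[plane('top',p,138).round(1) for p in [(271.5,167.25),(324.9,174.5)]])
x=cv2.resize(s[205:245,305:385],None,fx=8,fy=8,interpolation=cv2.INTER_CUBIC);cv2.imwrite("pics/crop2.png",x)
E
```

```text
front+y (array([541.6, 447.8, 153.5]), np.float64(3.9)) front-y (array([519.8, 310.8, 156.2]), np.float64(10.8))
[540.4 444.1 160. ]
[517.5 305.  160. ]
[659.  279.8 160. ]
[680.  419.8 160. ]
handle outer z164 [array([479.5, 417.2, 164. ]), array([470.6, 346.8, 164. ])]
top orange [273, 164, 5, 7, 24] [274.5 167.5] [array([275., 167.]), array([4., 6.]), np.float64(0.0)]
top orange [151, 166, 25, 25, 409] [162.9 178. ] [array([163., 178.]), array([24., 24.]), np.float64(90.0)]
top orange [315, 170, 9, 8, 48] [319.2 173.4] [array([319. , 173.5]), array([7., 8.]), np.float64(90.0)]
top green [373, 148, 58, 58, 313] [400.7 177.5] [array([401.5, 176.8]), array([50.5, 50.3]), np.float64(10.1)]
[array([ 551.2, -219.1]), array([ 730.4, -250.1]), array([ 700.6, -430.3]), array([ 521.3, -398.2])]
top green [380, 155, 44, 44, 1488] [401.5 176.6] [array([401.5, 176.6]), array([39. , 38.6]), np.float64(10.5)]
[array([ 569.7, -243. ]), array([ 707.2, -267.9]), array([ 683.2, -406.6]), array([ 545.7, -381.2])]
scene orange [393, 91, 12, 4, 31] [398.3  92.8] [array([398.5,  92.8]), array([ 3. , 10.9]), np.float64(82.9)]
scene orange [460, 208, 21, 16, 224] [469.6 216.6] [array([470.1, 216.5]), array([19.4, 14.1]), np.float64(14.0)]
scene orange [362, 220, 5, 7, 29] [364.2 223. ] [array([364., 223.]), array([6., 4.]), np.float64(90.0)]
scene orange [316, 224, 12, 9, 76] [321.6 228. ] [array([321.8, 227.8]), array([ 7.5, 10.6]), np.float64(78.7)]
scene green [192, 259, 68, 52, 614] [226.5 288.4] [array([225.5, 284.7]), array([45.2, 71.5]), np.float64(84.5)]
scene green [201, 264, 52, 40, 1687] [227.4 283.6] [array([226.5, 283.5]), array([34.3, 54.6]), np.float64(84.3)]
feet outer [array([639.7, 131.9, 138. ]), array([617.9, -44.1, 138. ])]
```

View pics/crop2.png

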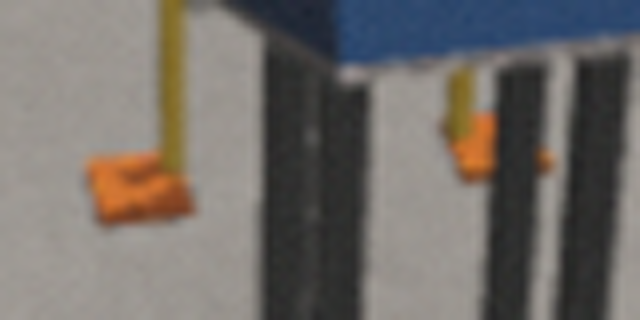

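>>> {"method": "drive_tool", "body": {"deltas": [[[0, 0, -0.3], [0, 0, 7.92]], [[0, 0, -0.3], [0, 0, 7.92]], [[0, 0, -0.3], [0, 0, 7.92]], [[0, 0, -0.3], [0, 0, 7.92]], [[0, 0, -0.3], [0, 0, 7.92]], [[0, 0, -0.3], [0, 0, 7.92]], [[0, 0, -0.3], [0, 0, 7.92]], [[0, 0, -0.3], [0, 0, 7.92]], [[0, 0, -0.3], [0, 0, 7.92]], [[0, 0, -0.3], [0, 0, 7.92]]], "claw": 4}}

```text
clock: 1.1
position: [219.9, 584.7, 260.8]
ee_rot: [-0.642, 0.767, -0.0, -0.001]
contact_force: [0.4, -0.2, -0.8]
gripper_width: 40.1
grasp_force: 0.0
```

>>> {"method": "drive_tool", "body": {"deltas": [[[0.7, -1.2, 0], [0, 0, 0]], [[1.3, -2.5, 0], [0, 0, 0]], [[1.4, -2.7, 0], [0, 0, 0]], [[1.4, -2.7, 0], [0, 0, 0]], [[1.4, -2.7, 0], [0, 0, 0]], [[1.4, -2.7, 0], [0, 0, 0]], [[1.4, -2.7, 0], [0, 0, 0]], [[1.4, -2.7, 0], [0, 0, 0]], [[1.4, -2.7, 0], [0, 0, 0]], [[1.4, -2.7, 0], [0, 0, 0]], [[1.3, -2.5, 0], [0, 0, 0]], [[1.0, -1.4, 0], [0, 0, 0]]]}}

```text
clock: 2.3
position: [482.7, 380.3, 260.6]
ee_rot: [-0.644, 0.765, -0.0, -0.001]
contact_force: [-0.2, 0.3, -1.2]
gripper_width: 39.9
grasp_force: 0.0
```

```bash
cat >> h.py <<'E'
def goal(arm,p,ya=None):
    "tool-frame delta (cm) to reach world TCP p; turn about tool z (deg) to set tool y angle ya"
    s=arm.read_state();r=R.from_quat(s['ee_rot']);y=r.apply([0,1,0]);a=np.degrees(np.arctan2(y[1],y[0]))
    print('t',s['clock'],'pos',s['position'].round(1),'yang',a.round(2),'z',r.apply([0,0,1]).round(3),'w',round(s['gripper_width'],1),'F',s['contact_force'].round(1),'g',s['grasp_force'])
    print('dcm now',(r.inv().apply(np.array(p)-s['position'])/10).round(2))
    if ya is not None:
        t=-((ya-a+180)%360-180);print('turn',round(t,2),'dcm after',((r*R.from_euler('z',t,degrees=True)).inv().apply(np.array(p)-s['position'])/10).round(2))
E
python3 - <<'E'
from h import *
from bench import arm,get_image
goal(arm,(481.4,382.5,131),170.2)
ims=[]
for n in('top','scene'):
    d=get_image(n);im=cv2.cvtColor(d['img'],cv2.COLOR_RGB2BGR);cv2.imwrite(f'pics/{n}1.png',im)
    x,y=(150,130) if n=='top' else (380,130)
    ims.append(cv2.resize(im[y:y+100,x:x+80],None,fx=5,fy=5,interpolation=cv2.INTER_CUBIC))
cv2.imwrite('pics/c3.png',np.hstack(ims))
E
```

```text
t 2.3 pos [482.7 380.3 260.6] yang 170.2 z [-0.001 -0.001 -1.   ] w 39.9 F [-0.2  0.3 -1.2] g 0.0
dcm now [-0.21  0.16 12.96]
turn -0.0 dcm after [-0.21  0.16 12.96]
```

View pics/c3.png

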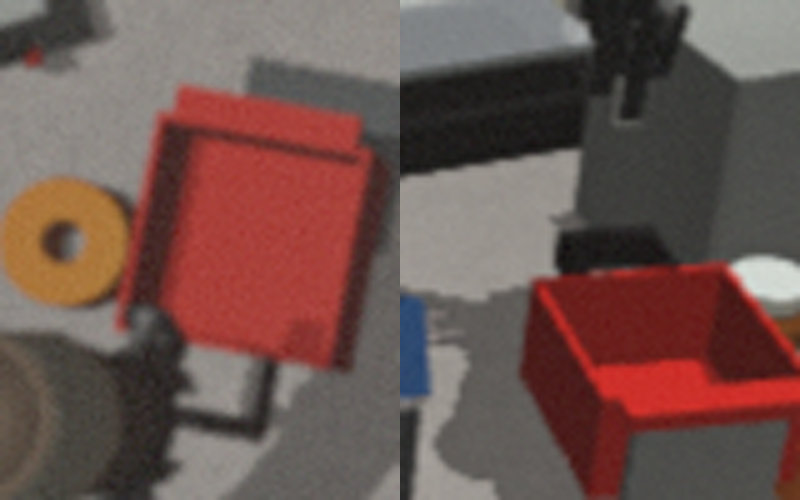

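The crops show the gripper over the handle, with the finger at scene px ~(425.6,152) and the bar at scene px ~(423,178). I'll check both against the prediction.

```bash
python3 - <<'E'
from h import *
u=np.array([np.sin(np.radians(9.8)),np.cos(np.radians(9.8)),0]);c=np.array([481.4,382.5,164])
v=np.array([u[1],-u[0],0])
for k in(-35,35):
  for j in(-7,7):
    for n in('scene','top'): print(k,j,n,proj(n,c+k*u+j*v).round(1), end=' ')
  print()
print(proj('scene',[482.7,380.3,260.6]))
print("bar ends tri", tri((181.3,214.5),((665-400)/5+380,130+262/5)))
E
```

```text
-35 -7 scene [409.2 175.2] -35 -7 top [202.2 218.6] -35 7 scene [410.5 177.2] -35 7 top [203.1 214.4] 
35 -7 scene [428.2 173.8] 35 -7 top [180.7 214.7] 35 7 scene [429.6 175.7] 35 7 top [181.5 210.4] 
[422.71085255 151.21424266]
bar ends tri (array([484.5, 433.3, 126.3]), np.float64(14.3))
```

Relative to the bar, the tool is where predicted, so I'll descend and grip.

>>> {"method": "drive_tool", "body": {"deltas": [[[-0.1, 0.1, 1], [0, 0, 0]], [[-0.1, 0.1, 1.5], [0, 0, 0]], [[0, 0, 1.5], [0, 0, 0]], [[0, 0, 1.5], [0, 0, 0]], [[0, 0, 1.5], [0, 0, 0]], [[0, 0, 1.5], [0, 0, 0]], [[0, 0, 1.5], [0, 0, 0]], [[0, 0, 1.5], [0, 0, 0]], [[0, 0, 1], [0, 0, 0]], [[0, 0, 0.4], [0, 0, 0]], [[0, 0, 0], [0, 0, 0]]]}}

```text
clock: 3.5
position: [479.1, 384.9, 131.7]
ee_rot: [-0.644, 0.765, -0.0, -0.001]
contact_force: [0.2, -0.2, -0.4]
gripper_width: 40.2
grasp_force: 0.0
```

>>> {"method": "drive_tool", "body": {"deltas": [[[0, 0, 0], [0, 0, 0]], [[0, 0, 0], [0, 0, 0]], [[0, 0, 0], [0, 0, 0]], [[0, 0, 0], [0, 0, 0]], [[0, 0, 0], [0, 0, 0]], [[0, 0, 0], [0, 0, 0]], [[0, 0, 0], [0, 0, 0]], [[0, 0, 0], [0, 0, 0]]], "claw": 0}}

```text
clock: 4.3
position: [484.1, 385.4, 134.4]
ee_rot: [-0.644, 0.765, -0.001, 0.004]
contact_force: [12.5, -1.7, -2.6]
gripper_width: 13.0
grasp_force: 62.7
```

>>> {"method": "drive_tool", "body": {"deltas": [[[0, -0.3, 0], [0, 0, 0]], [[0, -0.3, 0], [0, 0, 0]], [[0, 0, 0], [0, 0, 0]], [[0, 0, 0], [0, 0, 0]]]}}

```text
clock: 4.7
position: [484.1, 385.2, 133.5]
ee_rot: [-0.644, 0.765, 0.001, 0.0]
contact_force: [-7.3, 2.4, 4.3]
gripper_width: 12.7
grasp_force: 63.6
```

Nearly balanced. I'll back off 2 mm, then lift straight up.

>>> {"method": "drive_tool", "body": {"deltas": [[[0, 0.2, 0], [0, 0, 0]], [[0, 0, -0.3], [0, 0, 0]], [[0, 0, -0.5], [0, 0, 0]], [[0, 0, -0.7], [0, 0, 0]], [[0, 0, -0.7], [0, 0, 0]], [[0, 0, -0.7], [0, 0, 0]], [[0, 0, -0.7], [0, 0, 0]], [[0, 0, -0.5], [0, 0, 0]], [[0, 0, -0.4], [0, 0, 0]], [[0, 0, 0], [0, 0, 0]], [[0, 0, 0], [0, 0, 0]]]}}

```text
clock: 5.8
position: [483.4, 384.0, 177.2]
ee_rot: [-0.644, 0.765, 0.0, -0.0]
contact_force: [-0.2, 0.1, -3.4]
gripper_width: 13.0
grasp_force: 62.5
```

>>> {"method": "drive_tool", "body": {"deltas": [[[0, 0.3, 0], [0, 0, 0]], [[0, 0.6, 0], [0, 0, 0]], [[0, 0.8, 0], [0, 0, 0]], [[0, 0.8, 0], [0, 0, 0]], [[0, 0.8, 0], [0, 0, 0]], [[0, 0.8, 0], [0, 0, 0]], [[0, 0.6, 0], [0, 0, 0]], [[0, 0.3, 0], [0, 0, 0]], [[0, 0, 0], [0, 0, 0]], [[0, 0, 0], [0, 0, 0]]]}}

```text
clock: 6.8
position: [434.5, 392.7, 177.4]
ee_rot: [-0.644, 0.765, -0.0, 0.0]
contact_force: [0.0, -1.0, -3.0]
gripper_width: 13.0
grasp_force: 62.7
```

```bash
python3 - <<'E'
from h import *
from bench import arm,get_image
# waypoint beside chute: 190 mm to +y of catch, bin z 35
a=np.radians(-7.5);o=np.array([623.8,44.5]);X=np.array([np.cos(a),np.sin(a)]);Y=np.array([-X[1],X[0]])
for d in (190,0): print(d,(o-162.5*X+d*Y).round(1))
goal(arm,(*(o-162.5*X+190*Y),90),172.5)
E
```

```text
190 [487.5 254.1]
0 [462.7  65.7]
t 6.8 pos [434.5 392.7 177.4] yang 170.19 z [ 0.  0. -1.] w 13.0 F [ 0. -1. -3.] g 62.682920694351196
dcm now [12.76 -7.58  8.74]
turn -2.31 dcm after [13.05 -7.06  8.74]
```

>>> {"method": "drive_tool", "body": {"deltas": [[[0.5, 0, 0], [0, 0, 0]], [[1.2, 0, 0], [0, 0, -0.5]], [[2, 0, 0], [0, 0, -0.5]], [[2, 0, 0], [0, 0, -0.5]], [[2, 0, 0], [0, 0, -0.5]], [[2, 0, 0], [0, 0, -0.3]], [[2, 0, 0], [0, 0, 0]], [[2, 0, 0], [0, 0, 0]], [[1.2, 0, 0], [0, 0, 0]], [[0.8, 0, 0], [0, 0, 0]], [[0.3, 0, 0], [0, 0, 0]], [[0, 0, 0], [0, 0, 0]]]}}

```text
clock: 8.0
position: [411.5, 234.3, 177.5]
ee_rot: [-0.659, 0.752, -0.0, 0.0]
contact_force: [-0.2, 0.3, -3.7]
gripper_width: 12.8
grasp_force: 62.6
```

>>> {"method": "drive_tool", "body": {"deltas": [[[0, -0.4, 0.4], [0, 0, 0]], [[0, -0.8, 1], [0, 0, 0]], [[0, -0.9, 1.2], [0, 0, 0]], [[0, -0.9, 1.2], [0, 0, 0]], [[0, -0.9, 1.2], [0, 0, 0]], [[0, -0.9, 1.2], [0, 0, 0]], [[0, -0.9, 1.2], [0, 0, 0]], [[0, -0.9, 0.8], [0, 0, 0]], [[0, -0.4, 0.4], [0, 0, 0]], [[0, 0, 0], [0, 0, 0]], [[0, 0, 0], [0, 0, 0]]]}}

```text
clock: 9.1
position: [480.8, 225.2, 91.6]
ee_rot: [-0.659, 0.752, -0.0, 0.0]
contact_force: [-0.1, 0.3, -3.2]
gripper_width: 13.0
grasp_force: 62.7
```

```bash
python3 - <<'E'
from h import *
from bench import arm,get_image
goal(arm,(462.7,65.7,90),172.5)
cv=np.zeros((600,800,3),np.uint8)
for n in('top','scene'):
    d=get_image(n);im=cv2.cvtColor(d['img'],cv2.COLOR_RGB2BGR);cv2.imwrite(f'pics/{n}2.png',im)
    if n=='top': cv[:600,:510]=cv2.resize(im[85:235,205:332][:, :127],(510,600),interpolation=cv2.INTER_CUBIC)
    else: cv[:360,515:800]=cv2.resize(im[160:280,310:405],(285,360),interpolation=cv2.INTER_CUBIC)
cv2.imwrite('pics/c4.png',cv)
E
```

```text
t 9.1 pos [480.8 225.2  91.6] yang 172.49 z [ 0.  0. -1.] w 13.0 F [-0.1  0.3 -3.2] g 62.65089154243469
dcm now [16.05 -0.29  0.15]
turn -0.01 dcm after [16.05 -0.28  0.15]
```

View pics/c4.png

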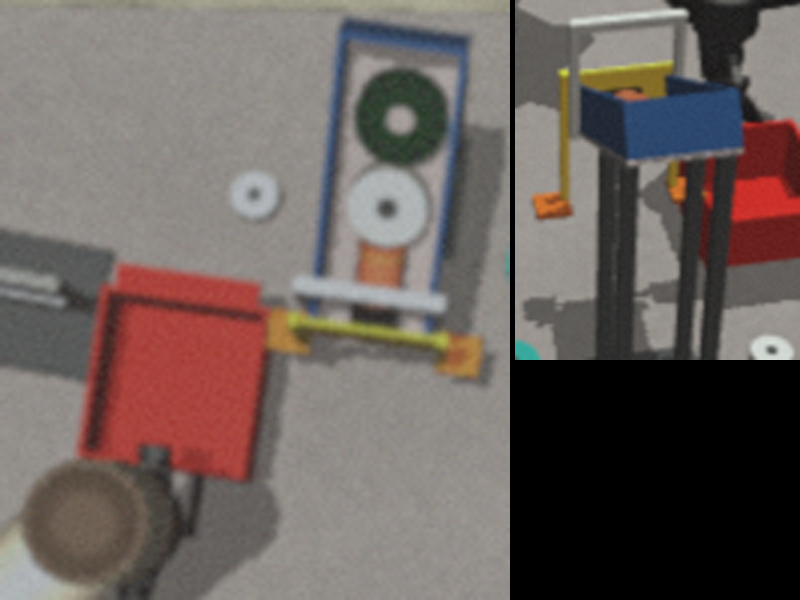

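```bash
python3 - <<'E'
from h import *
P=lambda x,y:(x/4.016+205,y/4+85)
def yaw(a,b,z):
    d=plane('top',P(*b),z)-plane('top',P(*a),z);return np.degrees(np.arctan2(d[1],d[0])).round(1)+90,np.linalg.norm(d).round(0),((plane('top',P(*b),z)+plane('top',P(*a),z))/2).round(1)
print('back',yaw((343,20),(470,40),415));print('yellow',yaw((290,320),(448,343),260));print('guide',yaw((295,285),(445,303),350))
c=[plane('top',P(*p),118) for p in[(80,452),(250,480),(269,312),(103,287)]]
print(np.round(c,1)); print('center',np.mean(c,0)); 
for a,b in((0,1),(3,2)): print(yaw([(80,452),(250,480),(269,312),(103,287)][a],[(80,452),(250,480),(269,312),(103,287)][b],118))
for a,b in((0,3),(1,2)): d=c[b]-c[a];print(np.degrees(np.arctan2(d[1],d[0])))
t=np.radians(-7.5);print('pred',480.8+119.5*np.cos(t),225.2+119.5*np.sin(t))
E
```

```text
back (np.float64(-8.200000000000003), np.float64(87.0), array([814. ,  17.7, 415. ]))
yellow (np.float64(-7.599999999999994), np.float64(120.0), array([625.4,  44.9, 260. ]))
guide (np.float64(-6.200000000000003), np.float64(107.0), array([642.3,  41.9, 350. ]))
[[537.6 286.4 118. ]
 [515.9 145.8 118. ]
 [656.2 132.2 118. ]
 [675.4 270.  118. ]]
center [596.24539255 208.59766435 118.        ]
(np.float64(-8.799999999999997), np.float64(142.0), array([526.7, 216.1, 118. ]))
(np.float64(-7.900000000000006), np.float64(139.0), array([665.8, 201.1, 118. ]))
-6.7674955143824285
-5.541001080302884
pred 599.2776609341704 209.60212002970383
```

>>> {"method": "drive_tool", "body": {"deltas": [[[0.5, 0, 0.2], [0, 0, 0]], [[1.2, -0.1, 0.3], [0, 0, 0]], [[2, -0.1, 0], [0, 0, 0]], [[2, -0.1, 0], [0, 0, 0]], [[2, 0, 0], [0, 0, 0]], [[2, 0, 0], [0, 0, 0]], [[2, 0, 0], [0, 0, 0]], [[1.9, 0, 0], [0, 0, 0]], [[1.2, 0, 0], [0, 0, 0]], [[0.8, 0, 0], [0, 0, 0]], [[0.4, 0, 0], [0, 0, 0]], [[0, 0, 0], [0, 0, 0]]]}}

```text
clock: 10.4
position: [462.8, 65.8, 86.3]
ee_rot: [-0.659, 0.752, -0.0, 0.0]
contact_force: [0.3, 1.2, -3.8]
gripper_width: 12.8
grasp_force: 62.6
```

```bash
python3 - <<'E'
from h import *
from bench import arm,get_image
goal(arm,(462.7,65.7,145),172.5)
cv=np.zeros((600,800,3),np.uint8)
for n in('top','scene'):
    d=get_image(n);im=cv2.cvtColor(d['img'],cv2.COLOR_RGB2BGR);cv2.imwrite(f'pics/{n}3.png',im)
    if n=='top': cv[:600,:400]=cv2.resize(im[85:235,250:350],(400,600),interpolation=cv2.INTER_CUBIC)
    else: cv[:480,400:800]=cv2.resize(im[160:280,290:390],(400,480),interpolation=cv2.INTER_CUBIC)
cv2.imwrite('pics/c5.png',cv)
E
```

```text
t 10.4 pos [462.8  65.8  86.3] yang 172.46 z [ 0.  0. -1.] w 12.8 F [ 0.3  1.2 -3.8] g 62.59740114212036
dcm now [ 0.01  0.01 -5.87]
turn -0.04 dcm after [ 0.01  0.01 -5.87]
```

View pics/c5.png

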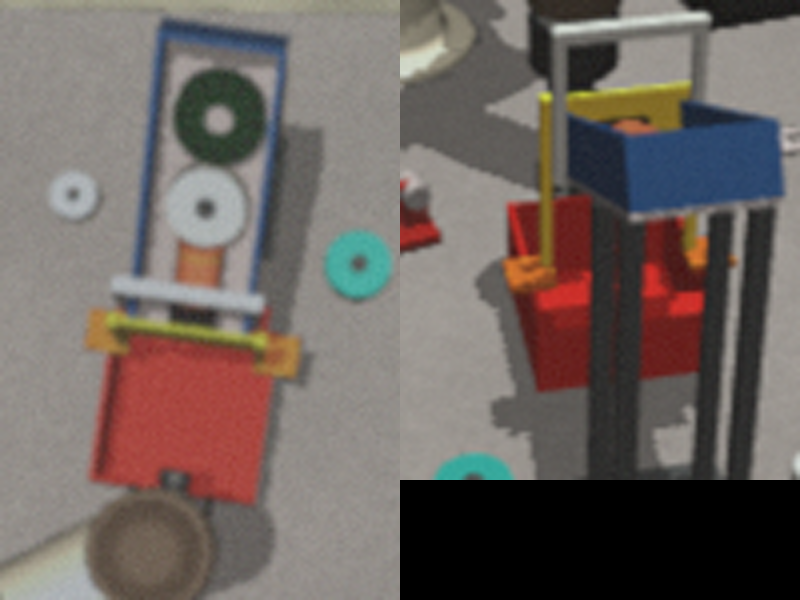

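In the top view the bin sits centred under both feet: feet from 87 to 300 and rim from ~108 to 272 in crop px. Next I'll raise it.

>>> {"method": "drive_tool", "body": {"deltas": [[[0, 0, -0.4], [0, 0, 0]], [[0, 0, -0.8], [0, 0, 0]], [[0, 0, -1], [0, 0, 0]], [[0, 0, -1], [0, 0, 0]], [[0, 0, -1], [0, 0, 0]], [[0, 0, -1], [0, 0, 0]], [[0, 0, -1], [0, 0, 0]], [[0, 0, -0.8], [0, 0, 0]], [[0, 0, -0.4], [0, 0, 0]], [[0, 0, 0], [0, 0, 0]], [[0, 0, 0], [0, 0, 0]], [[0, 0, 0], [0, 0, 0]]]}}

```text
clock: 11.7
position: [461.0, 65.6, 159.0]
ee_rot: [-0.659, 0.752, 0.001, -0.002]
contact_force: [-2.1, 0.3, -8.3]
gripper_width: 13.0
grasp_force: 64.3
```

>>> {"method": "drive_tool", "body": {"deltas": [[[0, 0, 0], [0, 0, 0]], [[0, 0, 0], [0, 0, 0]], [[0, 0, 0], [0, 0, 0]], [[0, 0, 0], [0, 0, 0]], [[0, 0, 0], [0, 0, 0]], [[0, 0, 0], [0, 0, 0]], [[0, 0, 0], [0, 0, 0]], [[0, 0, 0], [0, 0, 0]], [[0, 0, 0], [0, 0, 0]], [[0, 0, 0], [0, 0, 0]]]}}

```text
clock: 12.7
position: [462.8, 66.1, 160.3]
ee_rot: [-0.659, 0.752, 0.0, 0.0]
contact_force: [-1.1, 0.8, -6.8]
gripper_width: 13.1
grasp_force: 64.4
```

```bash
python3 - <<'E'
from h import *
from bench import arm,get_image
goal(arm,(462.7,65.7,160),172.5)
cv=np.zeros((600,800,3),np.uint8)
for n in('top','scene'):
    d=get_image(n);im=cv2.cvtColor(d['img'],cv2.COLOR_RGB2BGR);cv2.imwrite(f'pics/{n}4.png',im)
    if n=='top': cv[:600,:400]=cv2.resize(im[85:235,250:350],(400,600),interpolation=cv2.INTER_CUBIC)
    else: cv[:480,400:800]=cv2.resize(im[160:280,290:390],(400,480),interpolation=cv2.INTER_CUBIC)
cv2.imwrite('pics/c6.png',cv)
E
```

```text
t 12.7 pos [462.8  66.1 160.3] yang 172.48 z [-0.  0. -1.] w 13.1 F [-1.1  0.8 -6.8] g 64.44779634475708
dcm now [0.04 0.   0.03]
turn -0.02 dcm after [0.04 0.   0.03]
```

View pics/c6.png

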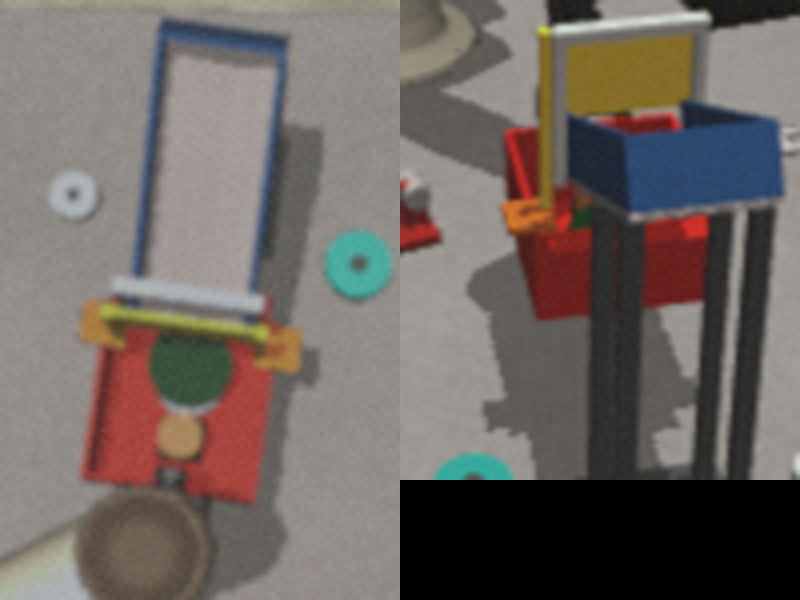

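The chute is empty and all three parts are in the bin: motor upright at crop (180,437), encoder at (190,370) lying over the pulley. I'll lower it slowly.

>>> {"method": "drive_tool", "body": {"deltas": [[[0, 0, 0.3], [0, 0, 0]], [[0, 0, 0.7], [0, 0, 0]], [[0, 0, 0.9], [0, 0, 0]], [[0, 0, 0.9], [0, 0, 0]], [[0, 0, 0.9], [0, 0, 0]], [[0, 0, 0.9], [0, 0, 0]], [[0, 0, 0.9], [0, 0, 0]], [[0, 0, 0.9], [0, 0, 0]], [[0, 0.3, 0.7], [0, 0, 0]], [[0, 0.4, 0.5], [0, 0, 0]], [[0, 0.3, 0.2], [0, 0, 0]], [[0, 0, 0], [0, 0, 0]]]}}

```text
clock: 14.0
position: [452.2, 67.3, 82.2]
ee_rot: [-0.659, 0.752, 0.0, -0.0]
contact_force: [-0.2, 0.6, -5.2]
gripper_width: 12.9
grasp_force: 64.5
```

```bash
python3 - <<'E'
from h import *
from bench import arm,get_image
goal(arm,(508.6,-303.7,120),169.8)
print('clamp z62',plane('top',(322,240),62),plane('top',(350,262),62),'disc',plane('top',(340,160),28))
cv=np.zeros((600,800,3),np.uint8)
for n in('top','scene'):
    d=get_image(n);im=cv2.cvtColor(d['img'],cv2.COLOR_RGB2BGR);cv2.imwrite(f'pics/{n}5.png',im)
    if n=='top': cv[:600,:400]=cv2.resize(im[85:235,250:350],(400,600),interpolation=cv2.INTER_CUBIC)
    else: cv[:480,400:800]=cv2.resize(im[160:280,290:390],(400,480),interpolation=cv2.INTER_CUBIC)
cv2.imwrite('pics/c7.png',cv)
E
```

```text
t 14.0 pos [452.2  67.3  82.2] yang 172.51 z [-0.001 -0.    -1.   ] w 12.9 F [-0.2  0.6 -5.2] g 64.45906519889832
dcm now [ 36.05 -10.43  -3.77]
turn 2.71 dcm after [ 35.52 -12.12  -3.77]
clamp z62 [399.00313705 -38.83481873  62.        ] [ 324.53578833 -135.84684289   62.        ] disc [ 680.60387419 -100.76962186   28.        ]
```

View pics/c7.png

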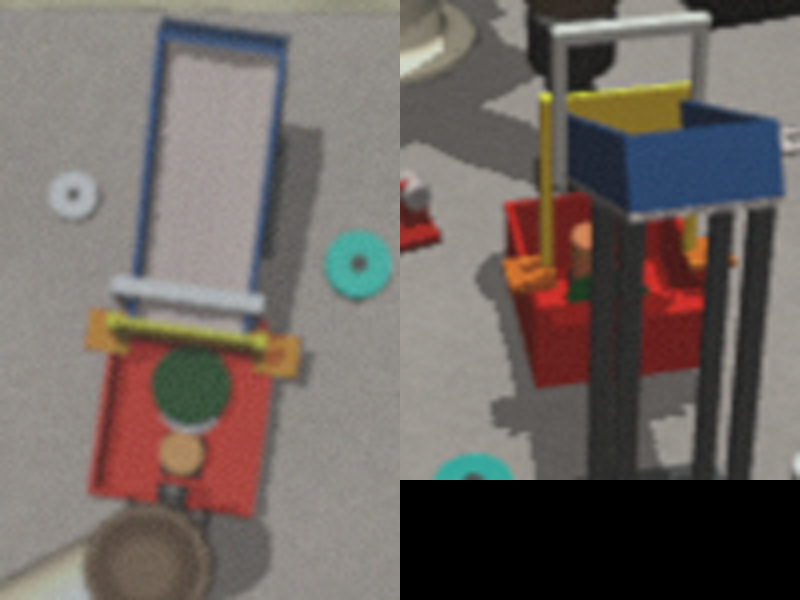

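Gate shut, and the parts lie low in the bin. Now sideways under the feet and out towards the mat.

>>> {"method": "drive_tool", "body": {"deltas": [[[0.3, 0, 0], [0, 0, 0]], [[0.8, 0, 0], [0, 0, 0]], [[1.4, 0, 0], [0, 0, 0]], [[1.8, 0, 0], [0, 0, 0]], [[2, 0, 0], [0, 0, 0]], [[2, 0, 0], [0, 0, 0]], [[2, 0, 0], [0, 0, 0]], [[2, 0, 0], [0, 0, 0]], [[2, 0, 0], [0, 0, 0]], [[2, -0.4, -0.2], [0, 0, 0.5]], [[2, -0.6, -0.3], [0, 0, 0.5]], [[2, -0.8, -0.3], [0, 0, 0.5]]]}}

```text
clock: 15.3
position: [442.4, -138.1, 90.4]
ee_rot: [-0.649, 0.761, 0.0, -0.001]
contact_force: [2.0, 0.6, -5.9]
gripper_width: 13.1
grasp_force: 64.4
```

>>> {"method": "drive_tool", "body": {"deltas": [[[2, -1, -0.3], [0, 0, 0.5]], [[2, -1.2, -0.3], [0, 0, 0.7]], [[2, -1.4, 0], [0, 0, 0]], [[2, -1.4, 0], [0, 0, 0]], [[2, -1.4, 0], [0, 0, 0]], [[1.8, -1.2, 0], [0, 0, 0]], [[1.4, -1, 0], [0, 0, 0]], [[1, -0.6, 0], [0, 0, 0]], [[0.6, -0.4, 0], [0, 0, 0]], [[0.3, -0.2, 0], [0, 0, 0]], [[0, 0, 0], [0, 0, 0]], [[0, 0, 0], [0, 0, 0]]]}}

```text
clock: 16.5
position: [513.6, -301.5, 96.3]
ee_rot: [-0.642, 0.767, 0.0, -0.0]
contact_force: [0.2, -0.6, -5.6]
gripper_width: 13.1
grasp_force: 64.4
```

```bash
python3 - <<'E'
from h import *
from bench import arm,get_image
goal(arm,(508.6,-303.7,58),169.8)
cv=np.zeros((600,800,3),np.uint8)
for n in('top','scene'):
    d=get_image(n);im=cv2.cvtColor(d['img'],cv2.COLOR_RGB2BGR);cv2.imwrite(f'pics/{n}6.png',im)
    if n=='top': cv[:600,:400]=cv2.resize(im[120:240,360:440],(400,600),interpolation=cv2.INTER_CUBIC)
    else: cv[:500,400:800]=cv2.resize(im[210:310,185:265],(400,500),interpolation=cv2.INTER_CUBIC)
cv2.imwrite('pics/c8.png',cv)
E
```

```text
t 16.5 pos [ 513.6 -301.5   96.3] yang 169.81 z [-0.001  0.    -1.   ] w 13.1 F [ 0.2 -0.6 -5.6] g 64.38647031784058
dcm now [0.3  0.45 3.83]
turn 0.01 dcm after [0.3  0.45 3.83]
```

View pics/c8.png

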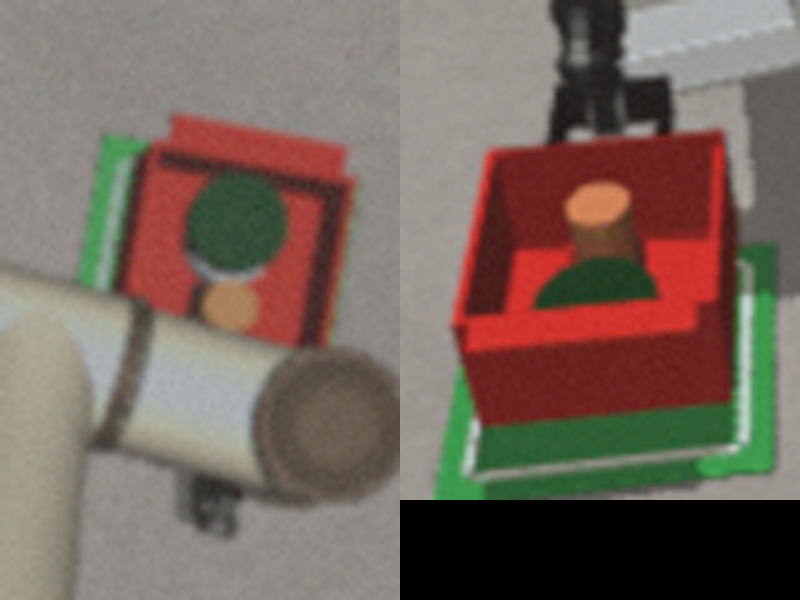

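Good alignment, with all parts inside. Lowering now.

>>> {"method": "drive_tool", "body": {"deltas": [[[0.1, 0.1, 0.4], [0, 0, 0]], [[0.1, 0.1, 0.6], [0, 0, 0]], [[0, 0.1, 0.6], [0, 0, 0]], [[0, 0, 0.6], [0, 0, 0]], [[0, 0, 0.5], [0, 0, 0]], [[0, 0, 0.4], [0, 0, 0]], [[0, 0, 0.2], [0, 0, 0]], [[0, 0, 0.1], [0, 0, 0]], [[0, 0, 0.1], [0, 0, 0]], [[0, 0, 0.1], [0, 0, 0]], [[0, 0, 0], [0, 0, 0]]]}}

```text
clock: 17.7
position: [510.9, -303.5, 60.4]
ee_rot: [-0.641, 0.767, -0.0, 0.0]
contact_force: [0.5, -0.5, -5.1]
gripper_width: 12.8
grasp_force: 64.3
```

>>> {"method": "drive_tool", "body": {"deltas": [[[0, 0, 0.1], [0, 0, 0]], [[0, 0, 0.1], [0, 0, 0]], [[0, 0, 0], [0, 0, 0]], [[0, 0, 0], [0, 0, 0]]]}}

```text
clock: 18.1
position: [510.9, -303.7, 58.9]
ee_rot: [-0.641, 0.767, -0.0, 0.0]
contact_force: [-1.8, 0.0, -1.6]
gripper_width: 12.9
grasp_force: 64.8
```

>>> {"method": "drive_tool", "body": {"deltas": [[[0, 0, 0.1], [0, 0, 0]], [[0, 0, 0], [0, 0, 0]], [[0, 0, 0], [0, 0, 0]]]}}

```text
clock: 18.4
position: [510.9, -303.6, 57.9]
ee_rot: [-0.641, 0.767, -0.0, 0.0]
contact_force: [-4.7, 1.1, 1.6]
gripper_width: 13.2
grasp_force: 65.2
```

>>> {"method": "drive_tool", "body": {"deltas": [[[0, 0, 0], [0, 0, 0]], [[0, 0, 0], [0, 0, 0]], [[0, 0, 0], [0, 0, 0]], [[0, 0, 0], [0, 0, 0]], [[0, 0, 0], [0, 0, 0]]], "claw": 4}}

```text
clock: 18.9
position: [511.0, -303.5, 57.4]
ee_rot: [-0.641, 0.767, -0.0, 0.0]
contact_force: [0.6, -0.2, 0.4]
gripper_width: 40.2
grasp_force: 0.0
```

>>> {"method": "drive_tool", "body": {"deltas": [[[0, 0, -0.5], [0, 0, 0]], [[0, 0, -1], [0, 0, 0]], [[0, 0, -1.5], [0, 0, 0]], [[0, 0, -2], [0, 0, 0]], [[0, 0, -2], [0, 0, 0]], [[0, 0, -2], [0, 0, 0]], [[0, 0, -2], [0, 0, 0]], [[0, 0, -2], [0, 0, 0]], [[0, 0, -1.5], [0, 0, 0]], [[0, 0, -0.5], [0, 0, 0]], [[0, 0, 0], [0, 0, 0]], [[0, 0, 0], [0, 0, 0]]]}}

```text
clock: 20.1
position: [510.2, -303.2, 206.7]
ee_rot: [-0.641, 0.767, 0.001, -0.0]
contact_force: [0.1, -0.2, -0.3]
gripper_width: 40.2
grasp_force: 0.0
```

```bash
python3 - <<'E'
from h import *
from bench import arm,get_image
goal(arm,(508.6,-303.7,58),169.8)
cv=np.zeros((600,800,3),np.uint8)
for n in('top','scene'):
    d=get_image(n);im=cv2.cvtColor(d['img'],cv2.COLOR_RGB2BGR);cv2.imwrite(f'pics/{n}7.png',im)
    if n=='top': cv[:600,:400]=cv2.resize(im[120:240,360:440],(400,600),interpolation=cv2.INTER_CUBIC)
    else: cv[:500,400:800]=cv2.resize(im[210:310,185:265],(400,500),interpolation=cv2.INTER_CUBIC)
cv2.imwrite('pics/c9.png',cv)
E
```

```text
t 20.1 pos [ 510.2 -303.2  206.7] yang 169.77 z [-0.001  0.001 -1.   ] w 40.2 F [ 0.1 -0.2 -0.3] g 0.0
dcm now [ 0.08  0.13 14.87]
turn -0.03 dcm after [ 0.08  0.13 14.87]
```

View pics/c9.png

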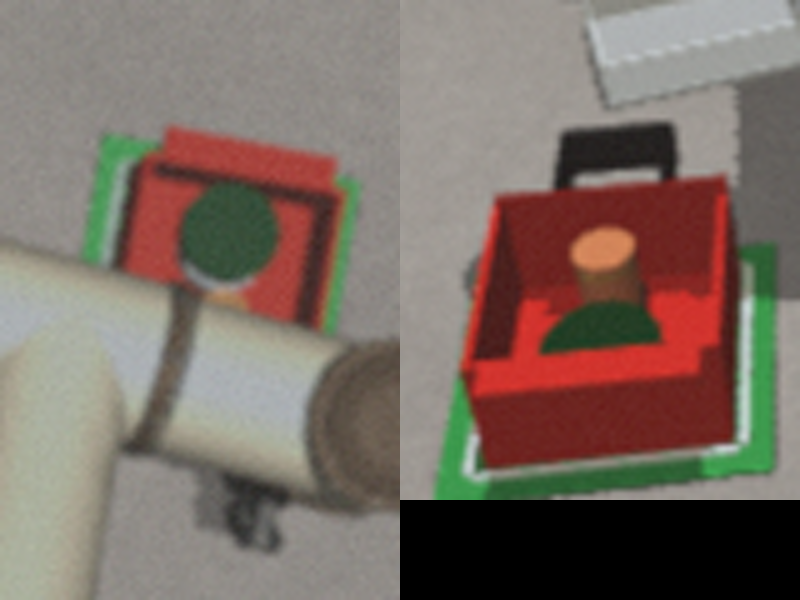

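The bin is released and flat on the mat, inside the white outline, with all three parts in it. Handing in.

```bash
python3 -c "
from bench import arm
print(arm.job_done())"
```

```text
the job is handed in; nothing more can be done
None
```

The job is handed in, though the interface returned no verdict: the bin stands released, upright and square on the middle of the green mat with the motor, pulley and encoder wheel inside, the gate is shut, and the clock read about 20 s of the 59 s allowed.

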